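# Open the child-safe bedside medicine box

## Task

Open the child-safe medicine box: press its long white spring strip down with the fingertips and, while holding it down, push the edge of the turquoise lid along the box, over the red pin and on until it is fully open against its stop. Then let go so that the strip springs up and its red pin locks the lid through the second hole. Nothing is to be picked up: do not lift, tip or shove the box, and leave the candle jar, tablet jar and alarm clock alone.

Things in the scene. Friction and masses are not known exactly. Their poses are not given: they have to be found in the camera images.
- box: Pale wooden medicine box, loose on the table, about 1.3 kg, 150 (x) by 310 (y) by 68 mm high. Origin on the table under the middle of the strip's width; spans x -34 to +116, y -87 to +223 mm. The lid opens towards the box's +y. The strip lies in a well x -24 to +24, y -83 to +99 mm; well walls 68 mm high (-x side), 56 mm (+x side, -y end).
- catch (a joint): Travel of the sprung white strip, straight down: 0 = up (locked), 0.014 m = fully down. 2 N starts it, 9 N at full travel; springs up when let go. 46 mm wide, 176 mm long (box y -81 to +95 mm), moves as one piece wherever pressed. At first only 59 mm at the -y end shows; the lid uncovers more as it slides, so a fingertip can keep pressing all along.
- lid (a joint): Travel of the turquoise lid towards box +y: 0 = closed, 0.085 m = open at its stop. Friction 1.5 N; stays where left. Locked, it moves only 5 mm. 126 mm (box x -22 to +104) by 160 mm (y) by 8 mm, faces at 57 and 65 mm height. Two holes, 16 by 20 mm, above the strip, 85 mm apart.
- pad (a point): Point on the upper face of the white strip, mid of the part that shows at the start: box x 0, y -53 mm, height 55 mm when the strip is up. It goes down with the strip.
- lid_edge (a point): Point of the lid's -y edge above the strip, at the lid's upper face: box x 0, y -22 mm closed, +63 mm fully open, height 65 mm. Moves with the lid; push this edge towards box +y to open it.
- pin (a point): Top centre of the red pin on the strip, 10 mm across: box x 0, y +83 mm, height 67 mm when up, 2 mm above the lid. Goes down with the strip; clear of the lid when the strip is 0.0105 m or more down. Once the lid has moved 15 mm it covers the pin. With the lid at 0.080 m or more the pin can rise through the other hole.
- candle: Copper candle jar, 76 mm across, 87 mm high, origin under its centre. A bystander.
- tablets: Amber jar of tablets, 44 mm across, 75 mm high, origin under its centre. A bystander.
- clock: White alarm clock, 45 by 85 mm, 76 mm high, origin under its centre. A bystander.

How it is judged:
By the outcome, as a careful person would: the job done as asked, in the order asked, and still so for the second after the job is handed in, with the robot touching nothing.
It also fails if it takes over 48 s, if anything falls off the work surface, if the arm or the gripper's body presses on something with over 40 N, if the wrist force passes 120 N, or if a joint passes its speed limit or range.

## Robot

A 6-joint arm with a two-finger parallel gripper is mounted at the origin on the work surface. World frame = base frame: x ahead of the robot, y to its left, z up, the work surface at z = 0. Lengths are in m, angles in degrees, forces in N, time in s.
With the tool pointing down it reaches from about 0.3 to 0.775 m from the base axis. Payload 14.6 kg.
Tool frame: the origin (TCP) lies at the very end of the fingers, on their centre line; the grasp point (between the pads) lies 19 mm behind it; z points along the fingers, y is the line along which they close (so a half turn about z gives the same grasp; the last joint's range is limited). The gripper opens to 94 mm and grips with 3 to 60 N. Pads are 16 mm wide; open, the fingers measure 119 mm over their backs; the gripper's body (75 mm by 177 mm) begins 78 mm behind the grasp point.
Start: joints at [61.329, 17.183, 87.147, -0, 75.671, -3.816], TCP at [0.231, 0.499, 0.205] pointing down, gripper open.
Joint ranges: [-173.82, 173.82], [-45.26, 126.66], [13.44, 144.39], [-59.66, 239.66], [0, 175.72], [-146.38, 146.38]. Speed limits (degrees/s): [127.2, 127.2, 147.25, 180, 180, 180].

## Interface

Orientations are given as a 3x3 rotation matrix whose columns are the frame's x, y, z axes.
In Python, from bench import arm gives the robot as it stands.
- The arm moves only by the tool arm_command, never from a script. Its argument "series" is a list of rows, each an object of numbers: "fingers": the opening, from -1 (shut) to 1 (fully open); "dx", "dy", "dz": the shift along the tool's x, y, z in mm; "turn": the turn about the tool's z in units of 6 degrees (1.0 is 6 degrees). A call has 1 to 5 rows; each row is the pose to reach, as a shift and turn from the pose commanded when the call began, along the tool's axes at that moment; what a row does not reach only later rows make up. A row lasts 1/12 s, in which the tool goes at most 41.7 mm and 7.16 degrees, less where a joint would pass 70% of its speed; a pose out of reach is approached as far as the arm can. A call with a gripper value outside its range is refused whole. The fingers move at their own pace and stop on an object; "force" is the grip in N (left out, the last holds). Time passes only in rows, so rows that repeat a pose let the fingers close. It gives the time, the measured TCP pose, the force, the opening and the grip force at its end, in the units of the state.
- arm.get_obs(): the state, without advancing time (a new reading comes with each control period).
- arm.grab_frame(name): name is "scene" or "top" or "wrist"; returns the picture (400x640x3 uint8, blue, green, red); there is no depth.
- arm.camera_info(name): a dict with "K" (3x3 intrinsics, pixels), "rvec" (rotation vector, rad) and "tvec" (3), from world to camera coordinates, as OpenCV has them. Camera axes: x right, y down, z forward; pixel columns grow to the right and rows downward; lengths in m; the calibration is good to about 2 mm. A picture is of the moment at which its call begins: read the wrist's pose just before it. camera_info takes no time and is no camera call; for the wrist camera it gives the pose at the moment of the call.
- arm.close_job(): hands the job in; it is judged then, once.
The state is a dict: "time": time; "joint_positions": joint angles; "joint_velocities": joint speeds; "tau": joint torques, N m; "tcp_pos": TCP position; "ee_rot": TCP orientation; "ft_force": force on the tool from outside, world axes, zero at the start; "torque": the same for the moment, N m; "grip_width": finger opening in m; "grip_force": force on a finger pad.
Only numpy, scipy, OpenCV 4.12 (cv2) and the standard library are available. Lean on these libraries where they do the work, as an engineer would, in place of code of your own. Each camera call takes 0.05 s, during which the arm holds its last target. There are 200 camera calls.

## Working session

There is one attempt and no reset: what is moved stays moved. The work goes in short steps, Python scripts to look and compute and a tool call to move; the robot and the scene stay as the last step left them, time stands still between calls to the robot, and variables do not carry over. Pictures are saved under pics/ and viewed, at most 10 in all, crops included, and the job is handed in when it is done.

Besides the shell and the picture viewer there is one more tool, called as name(argument=value, ...) on one line, values as JSON. arm_command: Moves the arm, as the interface text tells. Its arguments: {"type":"object","properties":{"series":{"type":"array"},"force":{"type":"number"}},"required":["series"]}

```bash
mkdir -p pics; python3 - <<'E'
from bench import arm
import cv2,numpy as np
o=arm.get_obs();print(o['time'],o['tcp_pos'],o['ee_rot'],o['grip_width'])
for n in('scene','top'):
    cv2.imwrite(f'pics/{n}0.png',arm.grab_frame(n));i=arm.camera_info(n);R=cv2.Rodrigues(np.array(i['rvec'],float))[0];print(n,-R.T@np.ravel(i['tvec']))
E
```

```text
0.0 [0.23106881 0.49882185 0.20485499] [[-9.07373105e-01  4.20325765e-01 -5.47576569e-04]
 [ 4.20326118e-01  9.07372491e-01 -1.05713378e-03]
 [ 5.25153507e-05 -1.18937549e-03 -9.99999291e-01]] 0.09380994985658965
scene [ 0.9425855  -0.3445967   0.49663214]
top [0.46698314 0.04012288 1.03469474]
```

View pics/scene0.png

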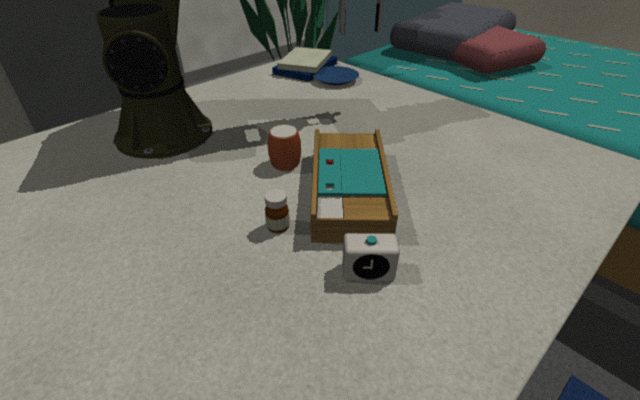

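View pics/top0.png

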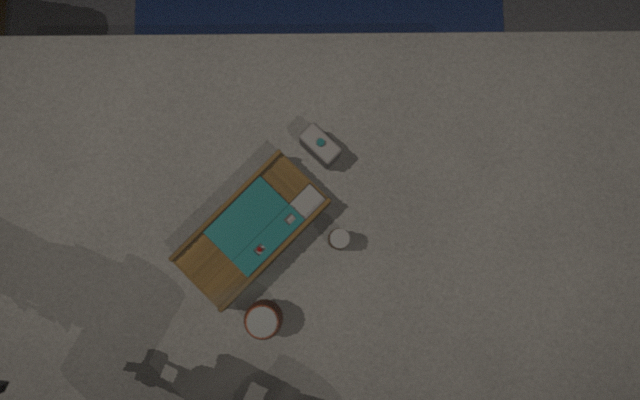

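The scene view shows the strip at about (331,207) and the pin at (330,162). In the top view the strip is at (307,200), the second hole at (291,219), the pin at (260,250) and the tablets at (340,239). I'll zoom in and measure.

```bash
cat > h.py <<'E'
import cv2,numpy as np
from bench import arm
def cam(n):
    i=arm.camera_info(n);return np.array(i['K'],float),cv2.Rodrigues(np.array(i['rvec'],float))[0],np.ravel(i['tvec']).astype(float)
def ray(c,uv):
    K,R,t=c;d=R.T@np.linalg.solve(K,[uv[0],uv[1],1.]);return -R.T@t,d
def onz(c,uv,z):
    o,d=ray(c,uv);return o+d*(z-o[2])/d[2]
def tri(c1,u1,c2,u2):
    P=[np.dot(c[0],np.c_[c[1],c[2]]) for c in(c1,c2)]
    X=cv2.triangulatePoints(P[0],P[1],np.array(u1,float).reshape(2,1),np.array(u2,float).reshape(2,1));return (X[:3]/X[3]).ravel()
E
python3 - <<'E'
import cv2,numpy as np
a=cv2.imread('pics/top0.png')[140:320,160:360];b=cv2.imread('pics/scene0.png')[120:250,300:405]
c=np.zeros((540,1100,3),np.uint8);c=np.hstack([cv2.resize(a,None,fx=2.2,fy=2.2,interpolation=2),cv2.resize(cv2.resize(b,None,fx=3,fy=3,interpolation=2),(320,396))])
cv2.imwrite('pics/z.png',c);print(c.shape)
for n in('top','scene'):
    im=cv2.imread(f'pics/{n}0.png');h=cv2.cvtColor(im,cv2.COLOR_BGR2HSV)
    m=cv2.inRange(h,(80,100,60),(100,255,255));k,l,s,ce=cv2.connectedComponentsWithStats(m)
    for i in range(1,k):
        if s[i,4]>300: print(n,s[i],ce[i],cv2.minAreaRect(np.argwhere(l==i)[:,::-1].astype(np.float32)))
    m=cv2.inRange(h,(0,150,60),(6,255,255))|cv2.inRange(h,(170,130,60),(180,255,255));k,l,s,ce=cv2.connectedComponentsWithStats(m)
    for i in range(1,k):
        if 5<s[i,4]<200: print(n,'red',s[i],ce[i])
E
```

```text
(396, 760, 3)
top [ 205  177   99   99 4711] [252.59159414 225.4914031 ] ((253.50003051757812, 225.50001525878906), (62.225379943847656, 79.1959457397461), 45.0)
top red [258 247   4   4  11] [259.18181818 248.81818182]
scene [  344    29   296   130 14536] [542.385388    89.68705283] ((506.9282531738281, 62.4437141418457), (310.53814697265625, 100.27259063720703), 18.152706146240234)
scene [ 318  149   69   46 2799] [350.76956056 171.59949982] ((352.0, 171.5), (68.0, 45.0), 0.0)
scene red [327 160   5   4  16] [329.25   161.5625]
```

View pics/z.png

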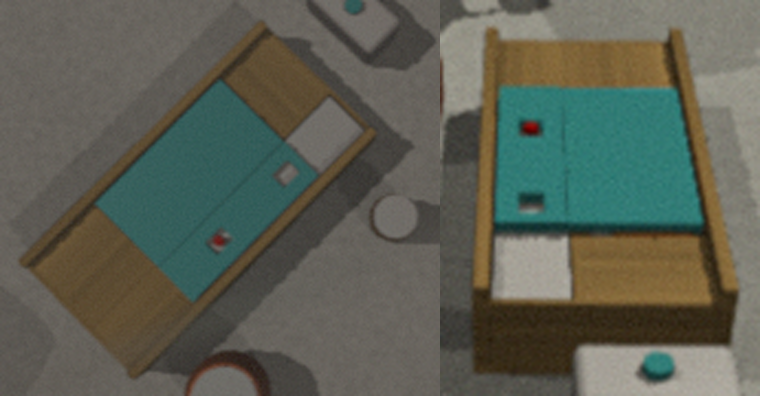

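The crop shows the lid corners at (318,175), (221,81), (96,203) and (193,301), with the strip's visible part centred near (325,135). The pin is at (220,240) and the second hole at (287,174).

```bash
cat >> h.py <<'E'
def fit(A,B): # B ~ T + R(th) A
    a=A-A.mean(0);b=B-B.mean(0);th=np.arctan2((a[:,0]*b[:,1]-a[:,1]*b[:,0]).sum(),(a*b).sum())
    R=np.array([[np.cos(th),-np.sin(th)],[np.sin(th),np.cos(th)]]);T=B.mean(0)-R@A.mean(0);return th,R,T,B-(A@R.T+T)
E
python3 - <<'E'
from h import *
T,S=cam('top'),cam('scene')
tp=lambda u,v:(160+u/2.2-.3,140+v/2.2-.3)
sp=lambda u,v:(300+(u-440)*105/320-.3,120+v*130/396-.3)
A=np.array([(-22,-22),(104,-22),(104,138),(-22,138)])/1e3
uv=[tp(318,175),tp(221,81),tp(96,203),tp(193,301)]
B=np.array([onz(T,p,.065)[:2] for p in uv]);th,R,t,r=fit(A,B)
print('lid fit top',np.degrees(th),t,r*1e3)
us=[sp(496,224),sp(702,224),sp(674,88),sp(498,87)]
B2=np.array([onz(S,p,.065)[:2] for p in us]);q=fit(A,B2);print('scene',np.degrees(q[0]),q[2],q[3]*1e3)
for p,s in zip(uv,us):print(tri(T,p,S,s))
print('pin',tri(T,(259.3,248.9),S,(329.3,161.6)),t+R@[0,.083])
for c in[(330,97),(365,129),(318,172),(285,141)]:
    print('strip in box',R.T@(onz(T,tp(*c),.055)[:2]-t))
for n,c,z in(('tab',tp(395,218),.075),('clock',tp(353,12),.076),('candle',(263,320),.087)):
    w=onz(T,c,z)[:2];print(n,w,R.T@(w-t))
o=arm.get_obs();E=np.array(o['ee_rot'])
for y in(-.053,):
    w=t+R@[0,y];print('pad',w,np.hypot(*w));d=np.array([*w,.12])-o['tcp_pos'];print('tool mm',E.T@d*1e3)
by=R@[0,1];print('by',by,'tool y ang',np.degrees(np.arctan2(E[1,1],E[0,1])),'box y ang',np.degrees(np.arctan2(by[1],by[0])))
E
```

```text
lid fit top 44.79023981314355 [0.53115007 0.08130466] [[ 0.47140166  0.99723243]
 [-2.26665034  0.04100834]
 [ 0.30946877 -1.01301354]
 [ 1.48577991 -0.02522722]]
scene 45.41297141464773 [0.53161001 0.08158734] [[ 1.16686778 -0.02373346]
 [-0.80371348 -0.54555586]
 [-0.32348257 -0.32575185]
 [-0.03967174  0.89504116]]
[0.53170098 0.05133052 0.06380502]
[0.6186706  0.13940549 0.06458935]
[0.50769021 0.2509417  0.06630503]
[0.41950656 0.16320907 0.0659683 ]
pin [0.47351837 0.14021462 0.06671793] [0.47267547 0.14020899]
strip in box [ 0.02236915 -0.08082988]
strip in box [-0.02130057 -0.0823575 ]
strip in box [-0.01847689 -0.02396156]
strip in box [ 0.02306468 -0.02290165]
tab [ 0.4918354  -0.01725159] [-0.09733545 -0.04224674]
clock [0.67873331 0.01812761] [ 0.06022939 -0.14881052]
candle [0.33867936 0.13093984] [-0.10162604  0.17082381]
pad [0.56848928 0.04369105] 0.5701657378547146
tool mm [-497.49347302 -271.11017165   85.19550666]
by [-0.70451333  0.70969076] tool y ang 65.14572890570942 box y ang 134.79023981314356
```

arm_command(series=[{"fingers": -1,"dx": -35,"dy": -19,"dz": 0,"turn": 0.9},{"fingers": -1,"dx": -70,"dy": -38,"dz": 0,"turn": 1.8},{"fingers": -1,"dx": -105,"dy": -57,"dz": 0,"turn": 2.7},{"fingers": -1,"dx": -140,"dy": -76,"dz": 0,"turn": 3.35},{"fingers": -1,"dx": -175,"dy": -95,"dz": 0,"turn": 3.35}], force=20)

```text
time: 0.52
tcp_pos: [0.3506, 0.3376, 0.2053]
ee_rot: [[-0.705, 0.71, -0.0], [0.71, 0.705, -0.0], [0.0, -0.0, -1.0]]
ft_force: [-0.5, 1.2, 0.3]
grip_width: 0.0642
grip_force: 0.0
```

```bash
cat >> h.py <<'E'
def go(y,z,x=0.,t=(.5314,.0815),th=45.1):
    o=arm.get_obs();E=np.array(o['ee_rot']);a=np.radians(th);R=np.array([[np.cos(a),-np.sin(a)],[np.sin(a),np.cos(a)]])
    w=np.array(t)+R@[x,y];p=np.array(o['tcp_pos']);print('t',o['time'],'boxframe tcp',np.r_[R.T@(p[:2]-t),p[2]]*1e3,'yaw',np.degrees(np.arctan2(E[1,1],E[0,1])),'F',np.r_[R.T@o['ft_force'][:2],o['ft_force'][2]],'w',o['grip_width'])
    print('tool mm to go',E.T@(np.r_[w,z]-p)*1e3)
E
python3 -c "
from h import *;go(-.053,.18)"
```

```text
t 0.5167 boxframe tcp [ 53.77046632 308.84024818 205.27457658] yaw 44.802787357528004 F [0.48553252 1.14661637 0.32077529] w 0.06419478590810153
tool mm to go [-362.11477134  -51.88382452   25.28623351]
```

arm_command(series=[{"fingers": -1,"dx": -40,"dy": -6,"dz": 0},{"fingers": -1,"dx": -80,"dy": -12,"dz": 0},{"fingers": -1,"dx": -120,"dy": -18,"dz": 0},{"fingers": -1,"dx": -160,"dy": -24,"dz": 0},{"fingers": -1,"dx": -200,"dy": -29,"dz": 0}])

```text
invalid input at $.series[0]: expected keys fingers, dx, dy, dz, turn
```

arm_command(series=[{"fingers": -1,"dx": -40,"dy": -6,"dz": 5},{"fingers": -1,"dx": -80,"dy": -12,"dz": 15},{"fingers": -1,"dx": -120,"dy": -18,"dz": 25},{"fingers": -1,"dx": -155,"dy": -22,"dz": 25},{"fingers": -1,"dx": -162,"dy": -23,"dz": 25}])

```text
invalid input at $.series[0]: expected keys fingers, dx, dy, dz, turn
```

```bash
python3 - <<'E'
from h import *
go(-.053,.09)
W=cam('wrist');im=arm.grab_frame('wrist');cv2.imwrite('pics/w1.png',im)
np.savez('w1.npz',K=W[0],R=W[1],t=W[2])
E
```

```text
t 0.5167 boxframe tcp [ 53.77046632 308.84024818 205.27457658] yaw 44.802787357528004 F [0.48553252 1.14661637 0.32077529] w 0.06419478590810153
tool mm to go [-362.11643343  -51.85200639  115.28622787]
```

View pics/w1.png

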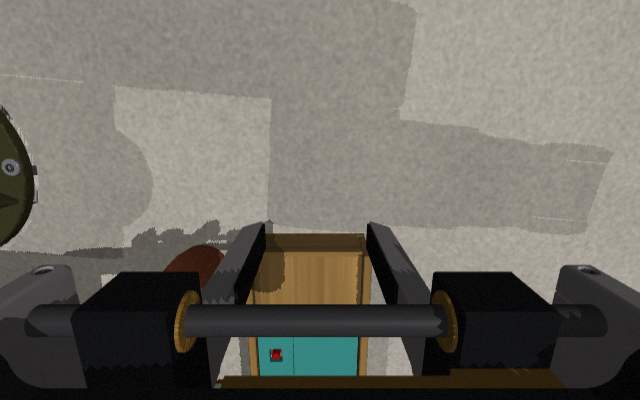

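The moves were refused because the `turn` key was missing, so the arm hasn't moved. The picture only shows the far end of the box at the bottom, with the pin at (276,355). I'll resend the moves with `turn`.

arm_command(series=[{"fingers": -1,"dx": -40,"dy": -6,"dz": 0,"turn": 0},{"fingers": -1,"dx": -80,"dy": -12,"dz": 0,"turn": 0},{"fingers": -1,"dx": -120,"dy": -18,"dz": 0,"turn": 0},{"fingers": -1,"dx": -160,"dy": -24,"dz": 0,"turn": 0},{"fingers": -1,"dx": -200,"dy": -29,"dz": 0,"turn": 0}])

```text
time: 0.98
tcp_pos: [0.4717, 0.1756, 0.2054]
ee_rot: [[-0.708, 0.706, -0.0], [0.706, 0.708, -0.0], [0.0, -0.0, -1.0]]
ft_force: [0.5, 0.1, 0.4]
grip_width: 0.0271
grip_force: 0.0
```

arm_command(series=[{"fingers": -1,"dx": -40,"dy": -6,"dz": 5,"turn": 0},{"fingers": -1,"dx": -80,"dy": -12,"dz": 15,"turn": 0},{"fingers": -1,"dx": -120,"dy": -18,"dz": 25,"turn": 0},{"fingers": -1,"dx": -155,"dy": -22,"dz": 25,"turn": 0},{"fingers": -1,"dx": -162,"dy": -23,"dz": 25,"turn": 0}])

```text
time: 1.4
tcp_pos: [0.5712, 0.0427, 0.1791]
ee_rot: [[-0.705, 0.709, -0.002], [0.709, 0.705, -0.001], [0.001, -0.002, -1.0]]
ft_force: [-0.7, -0.0, 0.4]
grip_width: 0.0005
grip_force: 0.0
```

```bash
python3 - <<'E'
from h import *
go(-.053,.09)
W=cam('wrist');im=arm.grab_frame('wrist');cv2.imwrite('pics/w2.png',im)
np.savez('w2.npz',K=W[0],R=W[1],t=W[2]);a=np.radians(45.1);R=np.array([[np.cos(a),-np.sin(a)],[np.sin(a),np.cos(a)]])
def pr(x,y,z):
    w=np.r_[np.array([.5314,.0815])+R@[x,y],z];u=W[0]@(W[1]@w+W[2]);return u[:2]/u[2]
print('pin',pr(0,.083,.067),'edge corners',pr(-.022,-.022,.065),pr(.104,-.022,.065),'hole2',pr(0,-.002,.065))
E
```

```text
t 1.4 boxframe tcp [  0.59124276 -55.54287233 179.11447105] yaw 44.85331716536829 F [-0.53311916  0.48464836  0.40892519] w 0.00047146051407842505
tool mm to go [ 2.48010946 -0.46414007 89.11699248]
pin [313.59000884  35.4026739 ] edge corners [291.52035282 155.92504478] [422.29181557 155.28879634] hole2 [314.2065065 134.768997 ]
```

View pics/w2.png

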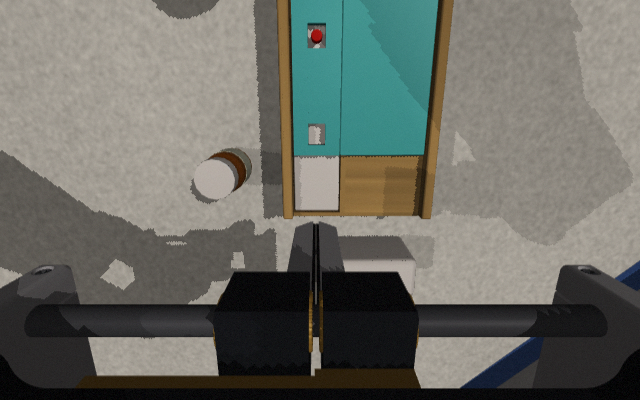

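The wrist view puts the pin at (316.5,36), the second hole at (316.5,134) and the lid edge at row 156. That means the box sits about 2 mm further in +x than estimated, and y agrees. Going down over the strip.

arm_command(series=[{"fingers": -1,"dx": 3,"dy": 1.5,"dz": 35,"turn": 0},{"fingers": -1,"dx": 3,"dy": 1.5,"dz": 70,"turn": 0},{"fingers": -1,"dx": 3,"dy": 1.5,"dz": 100,"turn": 0},{"fingers": -1,"dx": 3,"dy": 1.5,"dz": 117,"turn": 0},{"fingers": -1,"dx": 3,"dy": 1.5,"dz": 117,"turn": 0}])

```text
time: 1.87
tcp_pos: [0.5659, 0.0509, 0.0598]
ee_rot: [[-0.708, 0.706, -0.006], [0.706, 0.708, -0.0], [0.004, -0.004, -1.0]]
ft_force: [0.1, 1.5, -0.6]
grip_width: 0.0005
grip_force: 0.0
```

```bash
python3 -c "
from h import *;go(-.05,.043,.002)"
```

```text
t 1.8667 boxframe tcp [  2.65619705 -46.06892735  59.78660329] yaw 45.09972675053824 F [ 1.13345196  0.9421315  -0.64326536] w 0.00045248541331175627
tool mm to go [-4.00578391 -0.58078711 16.77171304]
```

arm_command(series=[{"fingers": -1,"dx": -2,"dy": 0,"dz": 3,"turn": 0},{"fingers": -1,"dx": -3,"dy": 0,"dz": 7,"turn": 0},{"fingers": -1,"dx": -3,"dy": 0,"dz": 10,"turn": 0},{"fingers": -1,"dx": -3,"dy": 0,"dz": 10,"turn": 0},{"fingers": -1,"dx": -3,"dy": 0,"dz": 10,"turn": 0}])

```text
time: 2.28
tcp_pos: [0.5711, 0.0479, 0.0543]
ee_rot: [[-0.708, 0.707, 0.002], [0.707, 0.708, 0.0], [-0.001, 0.001, -1.0]]
ft_force: [0.7, 0.8, 2.9]
grip_width: 0.0004
grip_force: 0.9
```

arm_command(series=[{"fingers": -1,"dx": 0,"dy": 0,"dz": 3,"turn": 0},{"fingers": -1,"dx": 0,"dy": 0,"dz": 6,"turn": 0},{"fingers": -1,"dx": 0,"dy": 0,"dz": 6,"turn": 0},{"fingers": -1,"dx": 0,"dy": 0,"dz": 6,"turn": 0}])

```text
time: 2.62
tcp_pos: [0.571, 0.0478, 0.0478]
ee_rot: [[-0.708, 0.707, 0.001], [0.707, 0.708, 0.0], [-0.001, 0.001, -1.0]]
ft_force: [2.6, 1.3, 4.1]
grip_width: 0.0008
grip_force: 2.6
```

```bash
python3 -c "
from h import *;go(-.05,.043,.002)"
```

```text
t 2.6167 boxframe tcp [  4.13535875 -51.82861253  47.78711123] yaw 45.04389663476651 F [ 2.70905265 -0.93558193  4.13586183] w 0.0008070976170119266
tool mm to go [ 1.83052627 -2.14190051  4.78345592]
```

arm_command(series=[{"fingers": -1,"dx": 0,"dy": -1,"dz": 3,"turn": 0},{"fingers": -1,"dx": 0,"dy": -1.5,"dz": 5.5,"turn": 0},{"fingers": -1,"dx": 0,"dy": -1.5,"dz": 5.5,"turn": 0},{"fingers": -1,"dx": 0,"dy": -1.5,"dz": 5.5,"turn": 0}])

```text
time: 2.95
tcp_pos: [0.5704, 0.0471, 0.0428]
ee_rot: [[-0.708, 0.707, 0.002], [0.707, 0.708, 0.001], [-0.001, 0.002, -1.0]]
ft_force: [3.7, 2.9, 7.6]
grip_width: 0.0002
grip_force: 3.8
```

```bash
python3 -c "
from h import *;go(-.05,.043,.002)"
```

```text
t 2.95 boxframe tcp [  3.12389868 -51.93421063  42.75018165] yaw 45.03998990611668 F [ 4.6738817  -0.55963239  7.55374181] w 0.0002441467828482462
tool mm to go [ 1.93269281 -1.12537741 -0.25485764]
```

arm_command(series=[{"fingers": -1,"dx": 0,"dy": 0,"dz": 0.7,"turn": 0},{"fingers": -1,"dx": 5,"dy": 0,"dz": 1,"turn": 0},{"fingers": -1,"dx": 10,"dy": 0,"dz": 1,"turn": 0},{"fingers": -1,"dx": 15,"dy": 0,"dz": 1,"turn": 0},{"fingers": -1,"dx": 20,"dy": 0,"dz": 1,"turn": 0}])

```text
time: 3.37
tcp_pos: [0.5565, 0.0604, 0.042]
ee_rot: [[-0.708, 0.707, 0.003], [0.707, 0.708, -0.001], [-0.003, 0.002, -1.0]]
ft_force: [4.8, -5.0, 7.9]
grip_width: 0.0004
grip_force: 4.0
```

```bash
python3 -c "
from h import *;go(.055,.0415,.002)"
```

```text
t 3.3667 boxframe tcp [  2.72754384 -32.69689123  41.99370542] yaw 45.03271062371646 F [-0.21376753 -6.93259098  7.90530402] w 0.00042606951996686834
tool mm to go [87.69706746 -0.83144548  0.22550888]
```

arm_command(series=[{"fingers": -1,"dx": 5,"dy": 0,"dz": 0,"turn": 0},{"fingers": -1,"dx": 10,"dy": 0,"dz": 0,"turn": 0},{"fingers": -1,"dx": 15,"dy": 0,"dz": 0,"turn": 0},{"fingers": -1,"dx": 20,"dy": 0,"dz": 0,"turn": 0},{"fingers": -1,"dx": 25,"dy": 0,"dz": 0,"turn": 0}])

```text
time: 3.78
tcp_pos: [0.539, 0.0779, 0.042]
ee_rot: [[-0.708, 0.707, 0.004], [0.707, 0.708, -0.001], [-0.003, 0.002, -1.0]]
ft_force: [6.6, -6.4, 7.1]
grip_width: 0.0004
grip_force: 4.9
```

```bash
python3 - <<'E'
from h import *;go(.055,.0415,.002)
a=arm.grab_frame('top');cv2.imwrite('pics/t3.png',a);b=arm.grab_frame('scene')
c=np.hstack([cv2.resize(a[140:320,160:360],None,fx=2.2,fy=2.2,interpolation=2),cv2.resize(b[120:250,300:405],(320,396),interpolation=2)]);cv2.imwrite('pics/z3.png',c)
E
```

```text
t 3.7833 boxframe tcp [ 2.79543459 -7.88811686 42.01668965] yaw 45.035883424613836 F [ 0.17438404 -9.20140957  7.1328992 ] w 0.00035351792168092974
tool mm to go [62.88857512 -0.86684328  0.30104538]
```

View pics/z3.png

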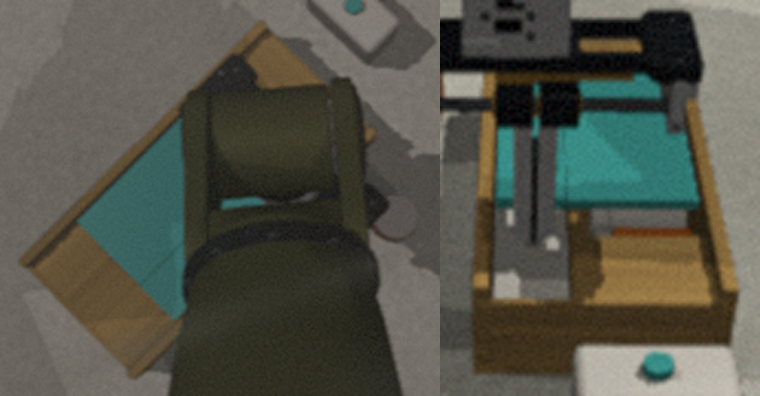

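The picture shows the box corners where they were, at (262,22), (22,262) and (133,376). The lid has slid about 20 mm, past the pin. Carrying on.

arm_command(series=[{"fingers": -1,"dx": 5,"dy": 0,"dz": 0,"turn": 0},{"fingers": -1,"dx": 10,"dy": 0,"dz": 0,"turn": 0},{"fingers": -1,"dx": 15,"dy": 0,"dz": 0,"turn": 0},{"fingers": -1,"dx": 20,"dy": 0,"dz": 0,"turn": 0},{"fingers": -1,"dx": 25,"dy": 0,"dz": 0,"turn": 0}])

```text
time: 4.3
tcp_pos: [0.5213, 0.0956, 0.042]
ee_rot: [[-0.708, 0.707, 0.004], [0.707, 0.708, -0.001], [-0.003, 0.002, -1.0]]
ft_force: [6.6, -5.8, 7.8]
grip_width: 0.0005
grip_force: 4.9
```

arm_command(series=[{"fingers": -1,"dx": 5,"dy": 0,"dz": 0,"turn": 0},{"fingers": -1,"dx": 10,"dy": 0,"dz": 0,"turn": 0},{"fingers": -1,"dx": 15,"dy": 0,"dz": 0,"turn": 0},{"fingers": -1,"dx": 20,"dy": 0,"dz": 0,"turn": 0},{"fingers": -1,"dx": 25,"dy": 0,"dz": 0,"turn": 0}])

```text
time: 4.72
tcp_pos: [0.5036, 0.1134, 0.042]
ee_rot: [[-0.708, 0.707, 0.004], [0.707, 0.708, -0.001], [-0.003, 0.002, -1.0]]
ft_force: [5.6, -6.1, 8.7]
grip_width: 0.0003
grip_force: 4.8
```

```bash
python3 -c "
from h import *;go(.055,.0415,.002)"
```

```text
t 4.7167 boxframe tcp [ 2.98883355 42.18217492 41.99919706] yaw 45.03886706162927 F [-0.34949057 -8.30142133  8.65876136] w 0.00029313478603993086
tool mm to go [12.81828299 -1.00363137  0.4560422 ]
```

Now slowly to the stop, watching the force.

arm_command(series=[{"fingers": -1,"dx": 2.5,"dy": 0,"dz": 0,"turn": 0},{"fingers": -1,"dx": 5,"dy": 0,"dz": 0,"turn": 0},{"fingers": -1,"dx": 7.5,"dy": 0,"dz": 0,"turn": 0},{"fingers": -1,"dx": 9.5,"dy": 0,"dz": 0,"turn": 0},{"fingers": -1,"dx": 11,"dy": 0,"dz": 0,"turn": 0}])

```text
time: 5.13
tcp_pos: [0.4959, 0.1212, 0.042]
ee_rot: [[-0.708, 0.707, 0.004], [0.707, 0.708, -0.001], [-0.003, 0.002, -1.0]]
ft_force: [5.8, -5.6, 8.2]
grip_width: 0.0004
grip_force: 4.8
```

```bash
python3 -c "
from h import *;go(.055,.0415,.002)"
```

```text
t 5.1333 boxframe tcp [ 3.03583366 53.16179074 41.99159828] yaw 45.04711924633692 F [ 0.1108677  -8.05380278  8.17496949] w 0.00035938817000454905
tool mm to go [ 1.83875788 -1.03863186  0.48357712]
```

arm_command(series=[{"fingers": -1,"dx": 0.7,"dy": 0,"dz": 0,"turn": 0},{"fingers": -1,"dx": 1.3,"dy": 0,"dz": 0,"turn": 0}])

```text
time: 5.3
tcp_pos: [0.4952, 0.1219, 0.042]
ee_rot: [[-0.708, 0.707, 0.004], [0.707, 0.708, -0.001], [-0.003, 0.002, -1.0]]
ft_force: [8.0, -9.8, 6.4]
grip_width: 0.0003
grip_force: 7.5
```

arm_command(series=[{"fingers": -1,"dx": 0.5,"dy": 0,"dz": 0,"turn": 0},{"fingers": -1,"dx": 0.5,"dy": 0,"dz": 0,"turn": 0}])

```text
time: 5.47
tcp_pos: [0.4952, 0.1219, 0.042]
ee_rot: [[-0.708, 0.707, 0.005], [0.707, 0.708, -0.001], [-0.004, 0.003, -1.0]]
ft_force: [9.1, -8.5, 5.6]
grip_width: 0.0007
grip_force: 7.4
```

The force has risen and the motion has stopped at y = 54, so the lid is at its stop. Backing off slightly, then rising straight up.

arm_command(series=[{"fingers": -1,"dx": -2,"dy": 0,"dz": 0,"turn": 0},{"fingers": -1,"dx": -4,"dy": 0,"dz": 0,"turn": 0},{"fingers": -1,"dx": -4,"dy": 0,"dz": -6,"turn": 0},{"fingers": -1,"dx": -4,"dy": 0,"dz": -14,"turn": 0},{"fingers": -1,"dx": -4,"dy": 0,"dz": -25,"turn": 0}])

```text
time: 5.88
tcp_pos: [0.4953, 0.1199, 0.0659]
ee_rot: [[-0.708, 0.706, -0.002], [0.706, 0.708, -0.001], [0.001, -0.002, -1.0]]
ft_force: [-0.7, 0.3, 0.2]
grip_width: 0.0004
grip_force: 0.0
```

arm_command(series=[{"fingers": -1,"dx": 0,"dy": 0,"dz": -35,"turn": 0},{"fingers": -1,"dx": -20,"dy": 0,"dz": -70,"turn": 0},{"fingers": -1,"dx": -50,"dy": 0,"dz": -100,"turn": 0},{"fingers": -1,"dx": -85,"dy": 0,"dz": -115,"turn": 0},{"fingers": -1,"dx": -85,"dy": 0,"dz": -115,"turn": 0}])

```text
time: 6.3
tcp_pos: [0.5596, 0.0566, 0.1852]
ee_rot: [[-0.706, 0.708, 0.006], [0.708, 0.706, -0.001], [-0.005, 0.004, -1.0]]
ft_force: [-0.1, 0.3, -0.2]
grip_width: 0.0006
grip_force: 0.0
```

```bash
python3 - <<'E'
from h import *;go(.0,.18,.002)
a=arm.grab_frame('wrist');b=arm.grab_frame('scene')
c=np.hstack([cv2.resize(a[0:240,240:470],(380,396)),cv2.resize(b[120:250,300:405],(320,396),interpolation=2)]);cv2.imwrite('pics/z4.png',c)
E
```

```text
t 6.3 boxframe tcp [  2.29967681 -37.57668792 185.180413  ] yaw 44.90404306520663 F [ 0.12629099  0.2821898  -0.18776554] w 0.0005990305846058636
tool mm to go [37.60000586 -0.44776172  4.99730212]
```

View pics/z4.png

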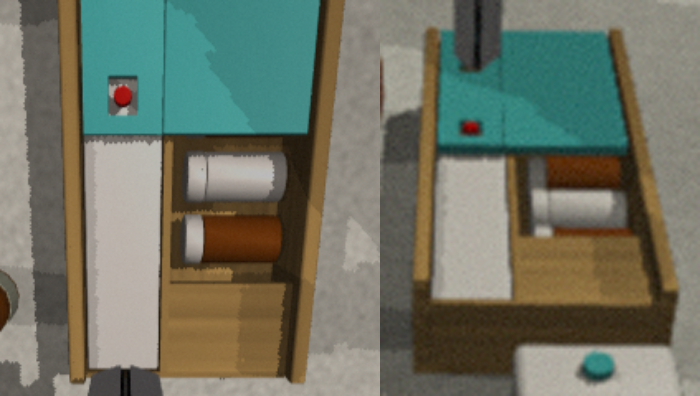

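The pin is up at (122,95), centred in the second hole. The lid is fully open, the box is where it was, and the arm is clear.

```bash
python3 -c "
from bench import arm;print(arm.close_job())"
```

```text
the job is handed in; nothing more can be done
None
```

The medicine box is open with the lid against its stop and the red pin up through the second hole; the box did not move, nothing else was touched, and the job is handed in after about 6.3 s of robot time.

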